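Set up a filter holder on the vacuum manifold

TASK

Free the stoppered port of the vacuum manifold: with the stopper still seated, twist it about a quarter turn (either way) to break it loose, then pull it out and stand it upright in the open glass dish. Then build the filter holder on that port, in this order: the support with its stem down in the port, the funnel standing on the support, and the lid on the funnel, each fully home and upright like the finished holder beside it. Leave the amber bottle and the white jar standing where they are.

Things in the scene. Friction and masses are not known exactly. Their poses are not given: they have to be found in the camera images.
- manifold: Vacuum manifold: fixed aluminium block, 80 mm (x) by 250 mm (y), 34 mm high, two upright steel collars (50 mm outside, 20 mm high) on it at y = +65 and -65 mm. The -y one carries a finished filter holder (fixed, 58 mm wide, top 168 mm above the table). Origin: centre of the underside; y along its length. On the left or right half of the bench, turned up to 0.25 rad.
- port (a point): Free port: centre of the mouth of the manifold's +y collar, 54 mm above the table; z up, y along the manifold's length. Hole 40 mm in diameter, 32 mm deep. At the start the brown rubber stopper closes it.
- dish: Round open glass dish, 102 mm outside, 94 mm inside, 18 mm high, inner floor 4 mm above the table; fixed. Origin: centre of its underside. It stands on the half of the bench where the manifold is not.
- stopper_c (a point): Brown rubber stopper, 56 mm high, 60 g. Upwards: tapered plug 22 mm long (30 to 37 mm wide), flange 46 mm wide, 6 mm thick, grip bar 28 mm high, 14 mm thick (its x), 40 mm long (its y). Point: half-way up, at the bar's foot. Seated: flange on the port's mouth, point 6 mm above it, bar along the manifold within 0.1 rad. Turns easily; loose once turned over 0.7 rad from there while seated.
- support_c (a point): Filter support, steel mushroom 48 mm high, 100 to 210 g, standing on its stem. Upwards: stem 32 mm wide, 22 mm long; head 58 mm wide, 18 mm high; boss 40 mm wide, 8 mm high, with a white disc on top. Point: centre, 24 mm above its foot; z up. Home: the head's underside rests on the port's mouth, point 2 mm above the mouth.
- funnel_c (a point): Funnel: plain steel tube open at both ends, 58 mm outside, 50 mm inside, 60 mm high, 95 to 160 g, standing upright; both ends alike. Point: centre, 30 mm up, on the axis; z along the axis. Home: it stands on the support's head around the boss, point 48 mm above the port's mouth.
- lid_c (a point): Grey plastic lid, 44 mm high, 60 g, standing on its spigot. Upwards: spigot 40 mm wide, 8 mm high; flange 58 mm wide, 6 mm thick; round knob 22 mm wide, 30 mm high. Point: centre, 22 mm above its foot; z up. Home: spigot inside the funnel, flange on its rim, point 92 mm above the port's mouth.
- amber_c (a point): Bystander, loose: amber bottle 48 mm wide, 85 mm high, black cap; point half-way up. Stands among the parts. Leave it.
- jar_c (a point): Bystander, loose: white jar 52 mm wide, 50 mm high; point half-way up. Leave it. Jar, bottle, support, funnel and lid share five places of one row in front of the robot, about 125 mm or more apart, in any order.
Things that resemble listed ones, but are neither listed nor needed, are in the scene too. What is shaped like the part that bears lid_c but purple or red is not meant.

How it is judged:
By the outcome, as a careful person would: the job done as asked, in the order asked, and still so for the second after the job is handed in, with the robot touching nothing.
It also fails if it takes over 128 s, if anything falls off the work surface, if the arm or the gripper's body presses on something with over 40 N, if the wrist force passes 120 N, or if a joint passes its speed limit or range.

ROBOT

A 7-joint arm with a two-finger parallel gripper is mounted at the origin on the work surface. World frame = base frame: x ahead of the robot, y to its left, z up, the work surface at z = 0. Lengths are in m, angles in rad, forces in N, time in s.
With the tool pointing down it reaches from about 0.425 to 0.875 m from the base axis. Payload 4.7 kg.
Tool frame: the origin (TCP) lies on the centre line of the jaws, within the pads' length; the fingertips stand ctrl.tcp_to_tips ahead of it and the grasp point (between the pads) lies 2 mm behind it (ctrl.tcp_to_tips is the distance from the TCP to the fingertips, in m); z points along the fingers, y is the line along which they close (so a half turn about z gives the same grasp; the last joint's range is limited). The gripper opens to 87 mm and grips with 3 to 60 N. Pads are 19 mm wide; open, the fingers measure 117 mm over their backs; the gripper's body (75 mm by 190 mm) begins 51 mm behind the grasp point.
Start: joints at [1.123, 0.321, -0.07, 1.45, 0.023, 1.371, -0.057], TCP at [0.29, -0.582, 0.216] pointing down, gripper open.
Joint ranges: [-2.86, 2.86], [-0.3, 2.09], [-1.38, 1.24], [0.06, 2.45], [-1.56, 4.7], [0.09, 2.05], [-2.69, 2.69]. Speed limits (rad/s): [2.57, 2.57, 3.14, 3.14, 3.14, 3.14, 3.14].

INTERFACE

Orientations are given as a rotation vector (axis times angle).
In Python, from bench import ctrl, optics, close_job gives the robot as it stands.
- The arm moves only by the shell command python3 -m inch 'ROWS' [OPENING] [FORCE]. ROWS is JSON, a list of rows, each a list of 2 entries, a list of its own where there are three numbers: the shift along the tool's x, y, z in mm, then the turn, a rotation vector about the tool's x, y, z in degrees. In form: [[[x, y, z], [ax, ay, az]], ...]. A call has exactly 10 rows; each row shifts and turns the commanded pose from where the row before left it, along the tool's axes as they then stand; what a row does not reach is not made up. A row lasts 1/10 s, in which the tool goes at most 50 mm and 8.59 degrees, less where a joint would pass 70% of its speed; a pose out of reach is approached as far as the arm can. A call is refused whole if a number of a shift passes 50 or a number of a turn 8.59, either way. A call with a gripper value outside its range is refused whole. OPENING is the closure, from 0 (fully open) to 1 (shut), set as the call begins (- or left out, the last holds). The fingers move at their own pace and stop on an object; FORCE is the grip in N (left out, the last holds). Time passes only in rows, so rows that do not move let the fingers close, or fill a call up. It gives the time, the measured TCP pose, the force and the opening at its end, in the units of the state.
- ctrl.get_state(): the state, without advancing time (a new reading comes with each control period).
- optics.get_image(name): name is "side" or "top" or "wrist"; returns a dict with "image" (480x640x3 uint8, red, green, blue), "fx", "fy", "cx", "cy" (pixels), "R" (3x3) and "t" (3): a world point X has camera coordinates R X + t; the wrist camera has in their place "hand_eye" (4x4, takes a point from camera to tool coordinates, whose origin is the TCP and whose axes are the flange's). Camera axes: x right, y down, z forward; pixel columns grow to the right and rows downward; lengths in m; the calibration is good to about 2 mm. The wrist camera is an equidistant fisheye: a pixel r from the principal point sees the ray r / f radians off the axis. A picture is of the moment at which its call begins: read the wrist's pose just before it. There is no depth.
- close_job(): hands the job in, once; it reports no verdict.
The state is a dict: "time": time; "joint_positions": joint angles; "qd": joint speeds; "joint_torque": joint torques, N m; "position": TCP position; "tool_rot": TCP orientation; "ft_force": force on the tool from outside, world axes, zero at the start; "torque": the same for the moment, N m; "grip_width": opening from 0.0 (shut) to 1.0 (fully open).
Only numpy, scipy, OpenCV 4.12 (cv2) and the standard library are available. Lean on these libraries where they do the work, as an engineer would, in place of code of your own. Each camera call takes 0.05 s, during which the arm holds its last target. There are 200 camera calls.

## Working session

There is one attempt and no reset: what is moved stays moved. The work goes in short steps, Python scripts to look and compute and a shell command to move; the robot and the scene stay as the last step left them, time stands still between calls to the robot, and variables do not carry over. Pictures are saved under pics/ and viewed, on a budget of 14 in all, crops included, one or two more only if the job needs it, and the job is handed in when it is done.

```bash
ls; mkdir -p pics; python3 - <<'E'
from bench import ctrl, optics
import cv2,numpy as np
s=ctrl.get_state()
for k,v in s.items(): print(k,np.round(v,3))
print(ctrl.tcp_to_tips)
for n in ("top","side","wrist"):
    d=optics.get_image(n); cv2.imwrite(f"pics/{n}0.png",d["image"][:,:,::-1])
    print(n,{k:np.round(v,4).tolist() for k,v in d.items() if k!="image"})
E
```

```text
pics
time 0.0
joint_positions [ 1.123  0.322 -0.07   1.452  0.023  1.371 -0.057]
qd [-0.     0.001  0.    -0.001  0.     0.     0.   ]
joint_torque [ 1.0000e-03 -4.9128e+01 -4.0300e-01 -3.1253e+01 -6.4000e-02  4.4000e-02
  0.0000e+00]
position [ 0.289 -0.581  0.214]
tool_rot [-3.056e+00 -7.190e-01  1.000e-03]
ft_force [-0.744  0.627 -0.505]
torque [ 0.01  -0.022 -0.039]
grip_width 0.999
0.017
top {'fx': 547.0975, 'fy': 547.0975, 'cx': 327.8347, 'cy': 245.4001, 'R': [[0.0131, -0.9999, -0.0049], [-0.9841, -0.012, -0.1773], [0.1772, 0.0071, -0.9841]], 't': [-0.0009, 0.5111, 0.8929]}
side {'fx': 619.1055, 'fy': 619.1055, 'cx': 321.3804, 'cy': 243.6899, 'R': [[0.9982, -0.0593, -0.004], [-0.036, -0.5488, -0.8352], [0.0474, 0.8339, -0.5499]], 't': [-0.4699, 0.0654, 1.3154]}
wrist {'fx': 371.6483, 'fy': 371.6483, 'cx': 321.7286, 'cy': 237.0544, 'hand_eye': [[0.0008, -0.9693, -0.2459, 0.0661], [1.0, 0.001, -0.0004, 0.0006], [0.0006, -0.2459, 0.9693, -0.1694], [0.0, 0.0, 0.0, 1.0]]}
```

View pics/top0.png

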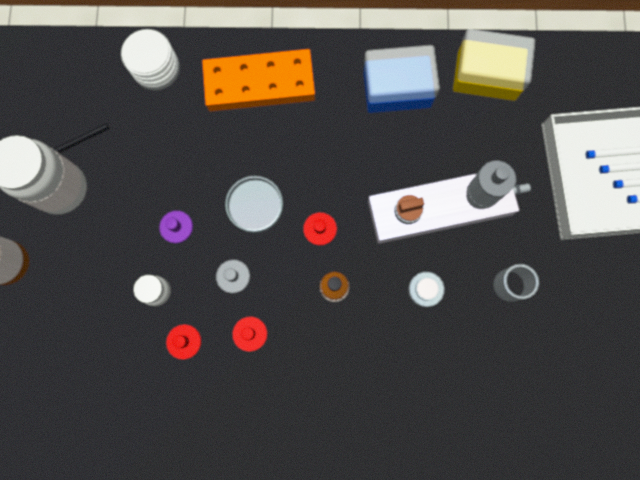

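View pics/side0.png

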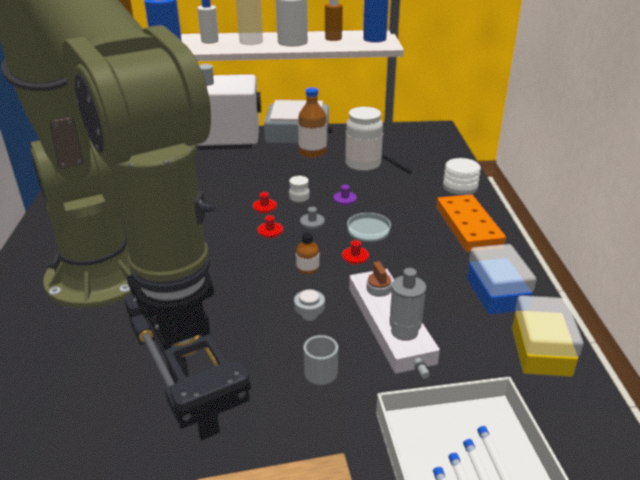

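The top view has the row of five, left to right: jar (150,290), grey lid (232,276), amber (335,287), support (427,288) and funnel (517,283). The stopper is at (410,208) on the manifold and the dish at (254,204). The side view agrees. Next I'll measure each one.

```bash
cat > h.py <<'E'
import cv2,numpy as np
from bench import ctrl,optics
from scipy.spatial.transform import Rotation as Ro
def cast(d,uv,z):
    r=np.array([(uv[0]-d["cx"])/d["fx"],(uv[1]-d["cy"])/d["fy"],1]); R=np.array(d["R"]);c=-R.T@np.array(d["t"]); w=R.T@r
    return c+w*(z-c[2])/w[2]
def blobs(mask,roi,minA=30):
    x0,y0,x1,y1=roi; m=np.zeros(mask.shape,np.uint8); m[y0:y1,x0:x1]=mask[y0:y1,x0:x1].astype(np.uint8)*255
    c,_=cv2.findContours(m,cv2.RETR_EXTERNAL,cv2.CHAIN_APPROX_NONE)
    return sorted([q for q in c if cv2.contourArea(q)>minA],key=cv2.contourArea,reverse=True)
def planecirc(d,cnt,z):
    "circle through a contour cast to plane z"
    p=np.array([cast(d,q[0],z)[:2]*1000 for q in cnt],np.float32)
    (x,y),r=cv2.minEnclosingCircle(p); e=cv2.fitEllipse(p)
    return np.round([x,y,2*r],1),np.round(e[0],1),np.round(e[1],1)
E
python3 - <<'E'
from h import *
d=optics.get_image("top");im=d["image"].astype(int);g=im.mean(2);sat=im.max(2)-im.min(2)
print("cam",-np.array(d["R"]).T@d["t"])
hsv=cv2.cvtColor(d["image"],cv2.COLOR_RGB2HSV)
def show(n,mask,roi,z,k=2):
    for q in blobs(mask,roi)[:k]:
        print(n,cv2.boundingRect(q),cv2.contourArea(q),"z",z,*planecirc(d,q,z))
show("dish",g>75,(215,165,295,240),.018)
show("lid flange",(g>70),(205,250,260,305),.014)
show("support",g>70,(400,260,455,315),.040)
show("support white",g>215,(400,260,455,315),.048)
show("funnel",g>60,(485,255,550,310),.060)
show("amber",sat>40,(310,262,360,310),.06)
show("jar",g>60,(125,265,180,315),.05)
br=(sat>35)&(im[:,:,0]>im[:,:,2]+30)
show("stopper",br,(380,185,440,230),.060)
for q in blobs(g>150,(360,160,530,250))[:1]:
    p=np.array([cast(d,a[0],.034)[:2]*1000 for a in q],np.float32); r=cv2.minAreaRect(p);print("manifold",r,cv2.boxPoints(r).round(1).tolist())
big=cv2.resize(d["image"][150:320,200:560],None,fx=2.2,fy=2.2,interpolation=cv2.INTER_CUBIC)
cv2.imwrite("pics/crop1.png",big[:,:,::-1])
E
```

```text
cam [ 0.34476197 -0.00112103  0.96939809]
dish (225, 175, 59, 58) 2575.5 z 0.018 [591.4 139.7 106.6] [591.4 139.9] [103.6 105. ]
lid flange (215, 259, 36, 35) 927.0 z 0.014 [460.6 172.8  62.5] [460.4 172.9] [60.4 61. ]
support (408, 271, 37, 37) 1022.5 z 0.04 [ 439.4 -162.7   63.4] [ 439.4 -162.6] [60.8 62. ]
support white (417, 274, 25, 26) 418.0 z 0.048 [ 443.8 -166.1   46.6] [ 441.6 -164.9] [38.3 42.3]
funnel (493, 263, 47, 39) 1365.0 z 0.06 [ 449.9 -308.8   78.9] [ 450.  -309.5] [61.1 79.6]
amber (320, 271, 29, 29) 594.0 z 0.06 [441.7  -5.4  47.8] [441.6  -5.5] [45.8 46.2]
jar (132, 273, 40, 34) 977.0 z 0.05 [430.3 302.3  67.2] [431.  302.1] [53.2 66.9]
stopper (397, 195, 27, 26) 503.0 z 0.06 [ 577.1 -135.8   49.7] [ 576.8 -133.9] [42.5 46.1]
manifold ((598.0560913085938, -198.47531127929688), (95.58456420898438, 260.3169860839844), 13.014632225036621) [[522.2000122070312, -82.4000015258789], [580.7999877929688, -336.1000061035156], [673.9000244140625, -314.5], [615.2999877929688, -60.900001525878906]]
```

View pics/crop1.png

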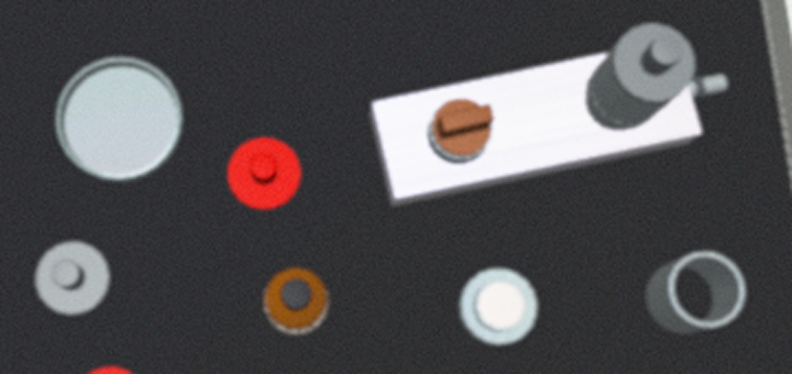

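The crop shows the stopper flange centred near crop (460,129), with the bar pointing right and slightly up. The funnel rim is at crop (707,289) and the support disc at (500,305). Next I'll get the manifold angle and the moves to hover over the stopper.

```bash
cat >> h.py <<'E'
def Rdown(yaw):  # tool z down, tool y at azimuth yaw (deg)
    a=np.radians(yaw); y=np.array([np.cos(a),np.sin(a),0]); z=np.array([0,0,-1.]); return np.stack([np.cross(y,z),y,z],1)
def plan(xyz,yaw,s=None):
    "turn (deg, tool axes) then shift (mm, tool axes AFTER the turn)"
    s=s or ctrl.get_state(); R=Ro.from_rotvec(s["tool_rot"]).as_matrix(); T=Rdown(yaw)
    print("turn",np.degrees(Ro.from_matrix(R.T@T).as_rotvec()).round(2),"shift",(T.T@(np.array(xyz)-s["position"])*1000).round(1))
def st(s=None):
    s=s or ctrl.get_state(); R=Ro.from_rotvec(s["tool_rot"]).as_matrix()
    print("t",round(s["time"],2),"pos",np.round(np.array(s["position"])*1000,1),"yaw",np.degrees(np.arctan2(R[1,1],R[0,1])).round(2),"F",np.round(s["ft_force"],1),"w",round(s["grip_width"]*87,1),"j7",round(s["joint_positions"][6],2))
E
python3 - <<'E'
from h import *
im=cv2.imread("pics/top0.png").astype(int);d=optics.get_image("top");g=im.mean(2)
q=blobs(g>200,(360,160,530,250))[0]
w=np.array([cast(d,a[0],.034)[:2]*1000 for a in q]);px=q[:,0]
def line(sel):
    vx,vy,x,y=cv2.fitLine(w[sel].astype(np.float32),cv2.DIST_HUBER,0,.01,.01).ravel(); return np.degrees(np.arctan2(vy,vx)).round(1),np.round([x,y],1)
u,v=px[:,0],px[:,1]
low=(u>390)&(u<505)&(v>212-(u-380)*.14)&(v>200)
print("low edge",line(low),"left",line((u<377)&(v<236)&(v>200)))
up=(u>378)&(u<455)&(v<200)
print("up edge",line(up))
for n,uv,z in [("flange",(409.1,208.6),.06),("port collar base?",(409.1,212),.054),("bar end far",(200+490/2.2,150+110/2.2),.088),("funnel rim",(521.4,281.4),.06),("holder top knob",(200+666/2.2,150+51/2.2),.168),("lid knob",(200+67/2.2,150+273/2.2),.044)]:
    print(n,(cast(d,uv,z)*1000).round(1))
plan([.577,-.134,.20],12)
E
```

```text
low edge (np.float32(-76.6), array([ 553.1, -204.5], dtype=float32)) left (np.float32(12.6), array([570.4, -73.6], dtype=float32))
up edge (np.float32(-77.2), array([ 620.8, -149.9], dtype=float32))
flange [ 574.1 -132.5   60. ]
port collar base? [ 569.6 -133.3   54. ]
bar end far [ 582.  -151.3   88. ]
funnel rim [ 451.5 -317.8   60. ]
holder top knob [ 604. -260.  168.]
lid knob [459.7 170.9  44. ]
turn [-5.000e-02 -3.000e-02 -7.554e+01] shift [378.1 374.3  15. ]
```

```bash
python3 -m inch '[[[0,0,0],[0,0,-8.5]],[[0,0,0],[0,0,-8.5]],[[0,0,0],[0,0,-8.5]],[[0,0,0],[0,0,-8.5]],[[0,0,0],[0,0,-8.5]],[[0,0,0],[0,0,-8.5]],[[0,0,0],[0,0,-8.5]],[[0,0,0],[0,0,-8.5]],[[0,0,0],[0,0,-8.5]],[[0,0,0],[0,0,0]]]' 0 30
python3 -c "
from h import *
st();plan([.5755,-.1333,.2],13)"
```

```text
time: 1.25
position: [0.2894, -0.5819, 0.2154]
tool_rot: [-1.956, -2.458, -0.0]
ft_force: [-0.6, -0.6, -0.7]
grip_width: 0.996
t 1.25 pos [ 289.4 -581.9  215.4] yaw 12.98 F [-0.6 -0.6 -0.7] w 86.6 j7 1.24
turn [ 0.   -0.01 -0.02] shift [372.8 379.7  15.4]
```

```bash
python3 -m inch '[[[33,34,0],[0,0,0]],[[33,34,0],[0,0,0]],[[33,34,0],[0,0,0]],[[33,34,0],[0,0,0]],[[33,34,0],[0,0,0]],[[33,34,0],[0,0,0]],[[33,34,0],[0,0,0]],[[33,34,0],[0,0,0]],[[33,34,0],[0,0,0]],[[33,34,0],[0,0,0]]]' >/dev/null
python3 -m inch '[[[22,20,8],[0,0,0]],[[21,20,8],[0,0,0]],[[0,0,0],[0,0,0]],[[0,0,0],[0,0,0]],[[0,0,0],[0,0,0]],[[0,0,0],[0,0,0]],[[0,0,0],[0,0,0]],[[0,0,0],[0,0,0]],[[0,0,0],[0,0,0]],[[0,0,0],[0,0,0]]]'
cat >> h.py <<'E'
def wcast(uv,z,s,d):
    "wrist fisheye pixel(s) -> world on plane z"
    uv=np.atleast_2d(uv).astype(float); a=(uv-[d["cx"],d["cy"]])/d["fx"]; r=np.hypot(*a.T)+1e-9
    ray=np.c_[a*(np.sin(r)/r)[:,None],np.cos(r)]; H=np.array(d["hand_eye"]); R=Ro.from_rotvec(s["tool_rot"]).as_matrix()
    w=ray@H[:3,:3].T@R.T; c=R@H[:3,3]+s["position"]
    return c+w*((z-c[2])/w[:,2])[:,None]
E
python3 - <<'E'
from h import *
s=ctrl.get_state();d=optics.get_image("wrist");st(s)
cv2.imwrite("pics/w1.png",d["image"][:,:,::-1]);np.save("w1.npy",{"s":s,"d":d},allow_pickle=True)
im=d["image"].astype(int); br=(im[:,:,0]>im[:,:,2]+30)&(im[:,:,0]<220)
for q in blobs(br,(150,50,500,450),300)[:3]: 
    m=cv2.moments(q);print(cv2.boundingRect(q),cv2.contourArea(q), wcast((m["m10"]/m["m00"],m["m01"]/m["m00"]),.075,s,d)*1000)
E
```

```text
time: 3.25
position: [0.5762, -0.1334, 0.1996]
tool_rot: [1.957, 2.458, -0.0]
ft_force: [0.8, -0.2, -0.5]
grip_width: 1.001
t 3.25 pos [ 576.2 -133.4  199.6] yaw 12.94 F [ 0.8 -0.2 -0.5] w 87.1 j7 0.3
(291, 349, 209, 23) 2388.5 [[ 673.28245173 -244.56043554   75.        ]]
(296, 197, 53, 58) 2200.0 [[ 575.49121141 -130.84099534   75.        ]]
(181, 50, 53, 29) 1008.5 [[455.20058135 -21.04874409  75.        ]]
```

View pics/w1.png

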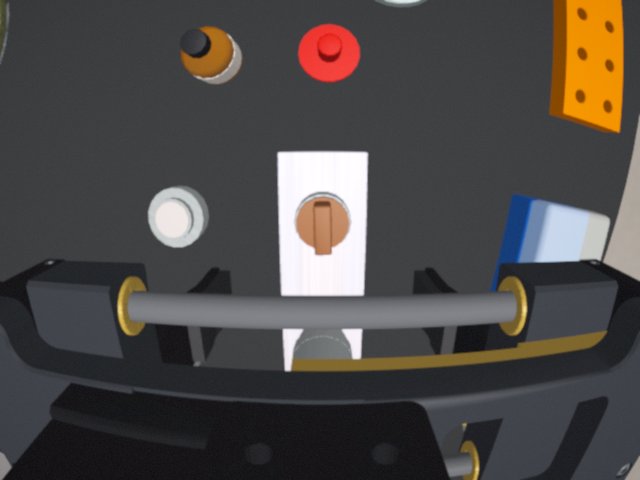

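The wrist view shows the stopper flange centred at (322,222), with the bar upright in the image from (323,200) to (323,254), so it is aligned with the tool. The manifold edges are at columns 279 and 367.

```bash
python3 - <<'E'
from h import *
a=np.load("w1.npy",allow_pickle=True).item();s,d=a["s"],a["d"]
im=d["image"].astype(int);br=(im[:,:,0]>im[:,:,2]+30)&(im[:,:,0]<220)
q=blobs(br,(270,180,370,270),300)[0][:,0]
f=q[(q[:,1]<240)&((q[:,0]<312)|(q[:,0]>335))]   # flange arcs, off the bar
p=wcast(f,.06,s,d)[:,:2]*1000
A=np.c_[2*p,np.ones(len(p))];x=np.linalg.lstsq(A,(p**2).sum(1),rcond=None)[0];print("flange",x[:2],"dia",2*np.sqrt(x[2]+x[0]**2+x[1]**2))
for n,uv in (("bar far",(323,254)),("bar near",(323,201)),("bar mid",(323,227.5))): print(n,wcast(uv,.088,s,d)*1000)
e=wcast([(280,160),(285,280)],.034,s,d)[:,:2]*1000; e2=wcast([(367,160),(364,280)],.034,s,d)[:,:2]*1000
print("manifold edge az",[np.degrees(np.arctan2(*(k[0]-k[1])[::-1]))-90 for k in (e,e2)],(e+e2)/2)
plan([.5755,-.133,.079],13,s)
E
```

```text
flange [ 576.05774565 -133.37441699] dia 44.57706805722568
bar far [[ 580.96470831 -151.64772107   88.        ]]
bar near [[ 571.44492514 -110.52509843   88.        ]]
bar mid [[ 576.1262214  -130.75432243   88.        ]]
manifold edge az [np.float64(14.022730932677376), np.float64(13.049397188589268)] [[ 565.47239658  -81.70705009]
 [ 592.23266176 -192.86493058]]
turn [ 0.    0.01 -0.06] shift [  0.5  -0.6 120.6]
```

```bash
python3 -m inch '[[[0,0,20],[0,0,0]],[[0,0,20],[0,0,0]],[[0,0,20],[0,0,0]],[[0,0,20],[0,0,0]],[[0,0,15],[0,0,0]],[[0,0,12],[0,0,0]],[[0,0,8],[0,0,0]],[[0,0,3.5],[0,0,0]],[[0,0,0],[0,0,0]],[[0,0,0],[0,0,0]]]' 
python3 -m inch '[[[0,0,0],[0,0,0]],[[0,0,0],[0,0,0]],[[0,0,0],[0,0,0]],[[0,0,0],[0,0,0]],[[0,0,0],[0,0,0]],[[0,0,0],[0,0,0]],[[0,0,0],[0,0,0]],[[0,0,0],[0,0,0]],[[0,0,0],[0,0,0]],[[0,0,0],[0,0,0]]]' 1 30; python3 -c "
from h import *
st();print(ctrl.get_state()['torque'])"
```

```text
time: 4.3
position: [0.5768, -0.1333, 0.0817]
tool_rot: [1.956, 2.457, 0.001]
ft_force: [-0.3, -0.6, 1.3]
grip_width: 0.999
time: 5.3
position: [0.5763, -0.1332, 0.0811]
tool_rot: [1.957, 2.458, -0.0]
ft_force: [-0.6, -0.3, 0.9]
grip_width: 0.172
t 5.3 pos [ 576.3 -133.2   81.1] yaw 12.96 F [-0.6 -0.3  0.9] w 15.0 j7 0.25
[ 0.02276996 -0.136046   -0.02320448]
```

```bash
python3 -m inch '[[[0,0,0],[0,0,7]],[[0,0,0],[0,0,7]],[[0,0,0],[0,0,7]],[[0,0,0],[0,0,7]],[[0,0,0],[0,0,7]],[[0,0,0],[0,0,7]],[[0,0,0],[0,0,7]],[[0,0,0],[0,0,7]],[[0,0,0],[0,0,6]],[[0,0,0],[0,0,0]]]' 
 python3 -c "
from h import *
st();print(ctrl.get_state()['torque'])"
```

```text
time: 6.3
position: [0.5767, -0.1333, 0.0815]
tool_rot: [2.942, 1.099, 0.001]
ft_force: [0.2, -0.6, 2.2]
grip_width: 0.005
t 6.3 pos [ 576.7 -133.3   81.5] yaw -49.05 F [ 0.2 -0.6  2.2] w 0.4 j7 -0.78
[-0.06048633 -0.02344515 -0.0037424 ]
```

The gripper closed to about 0, so the bar slipped out. I'll take a look.

```bash
python3 - <<'E'
from h import *
s=ctrl.get_state();d=optics.get_image("wrist");e=optics.get_image("side")
a=d["image"][100:340,200:440];b=cv2.resize(e["image"][230:350,320:440],(480,480),interpolation=cv2.INTER_CUBIC);a=cv2.resize(a,(320,320))
c=np.zeros((480,800,3),np.uint8);c[:320,:320]=a;c[:,320:]=b
cv2.imwrite("pics/w2.png",c[:,:,::-1])
E
```

```text
(no output)
```

View pics/w2.png

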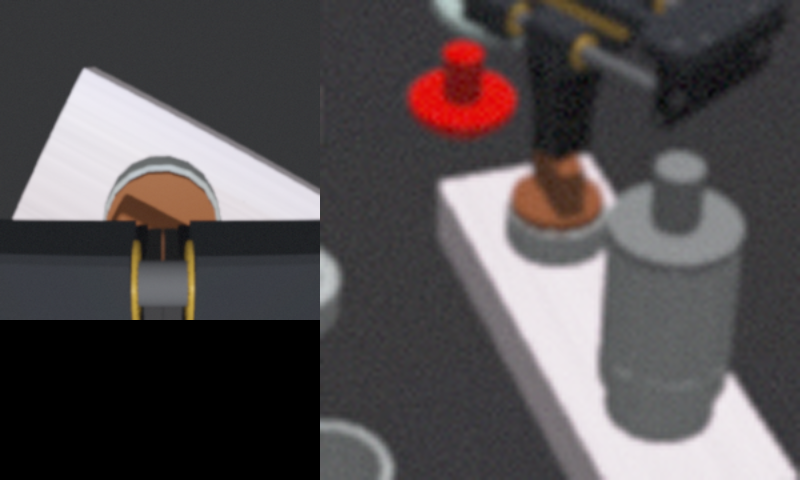

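```bash
python3 - <<'E'
from h import *
s=ctrl.get_state();e=optics.get_image("side");st()
R=Ro.from_rotvec(s["tool_rot"]).as_matrix()
im=cv2.resize(e["image"][240:320,340:440],None,fx=8,fy=7.5*8/7.5,interpolation=cv2.INTER_CUBIC)[:600].copy()
def mark(X,c):
    p=np.array(e["R"])@X+e["t"];u=e["fx"]*p[0]/p[2]+e["cx"];v=e["fy"]*p[1]/p[2]+e["cy"]
    cv2.circle(im,(int((u-340)*8),int((v-240)*8)),4,c,-1)
T=np.array(s["position"])
for X in (T,T+R@[0,0,.017],T+R@[.0095,0,.017],T+R@[-.0095,0,.017]): mark(X,(255,255,0))
a=np.radians(13);ex=np.array([np.cos(a),np.sin(a),0]);ey=np.array([-np.sin(a),np.cos(a),0]);P=np.array([.576,-.1333,0])
for i in (-7,7):
  for j in (-20,20): mark(P+ex*i/1e3+ey*j/1e3+[0,0,.088],(0,255,0))
cv2.imwrite("pics/s3.png",im[:,:,::-1])
E
```

```text
t 6.45 pos [ 576.7 -133.2   81.5] yaw -48.91 F [ 0.4 -1.   2.8] w 0.6 j7 -0.78
```

View pics/s3.png

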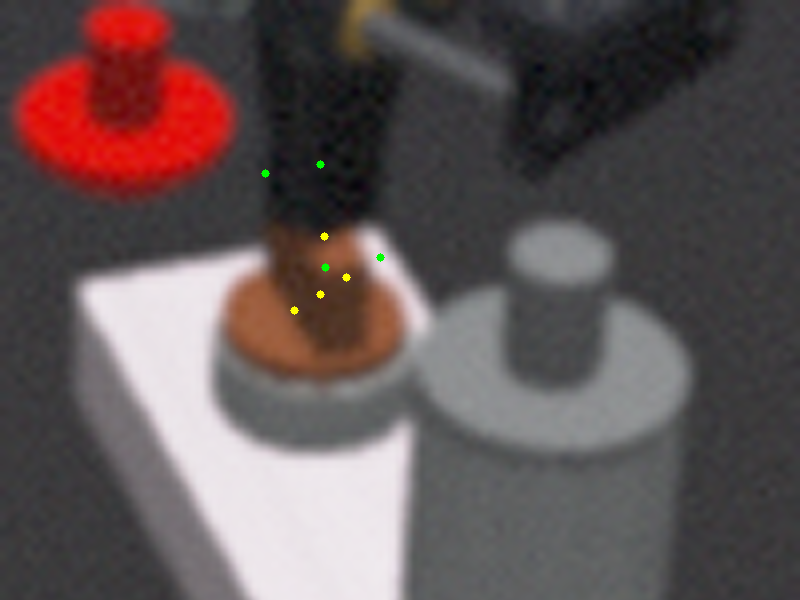

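```bash
python3 - <<'E'
from h import *
a=np.load("w1.npy",allow_pickle=True).item();s,d=a["s"],a["d"]
g=d["image"].astype(int).mean(2)
for row in (165,180,270,285):
    x=np.where(g[row,265:385]>120)[0]+265
    p=wcast([(x[0]-.5,row),(x[-1]+.5,row)],.034,s,d);print(row,x[0],x[-1],"width",np.linalg.norm(p[1]-p[0])*1000)
im=cv2.imread("pics/side0.png");e=optics.get_image("side");st()
# initial TCP/tips in the first side picture
T=np.array([.289,-.581,.214])
for X in (T,T-[0,0,.017]):
    p=np.array(e["R"])@X+e["t"];print("px",e["fx"]*p[0]/p[2]+e["cx"],e["fy"]*p[1]/p[2]+e["cy"])
print(ctrl.tcp_to_tips,[k for k in dir(ctrl) if k[0]!="_"])
E
```

```text
165 277 367 width 82.03381463343739
180 277 367 width 82.47610936180938
270 280 364 width 81.44427078361919
285 280 364 width 82.56487733781807
t 6.5 pos [ 576.7 -133.2   81.5] yaw -48.94 F [ 0.1 -0.4  3.2] w 0.0 j7 -0.78
px 195.50685023380873 409.84235198641375
px 197.162167039299 419.6715633059641
0.017 ['MotionError', 'get_state', 'tcp_to_tips']
```

```bash
python3 - <<'E'
from h import *
d=optics.get_image("wrist");cv2.imwrite("pics/w4.png",cv2.resize(d["image"][180:330,220:420],(800,600),interpolation=cv2.INTER_CUBIC)[:,:,::-1])
E
```

```text
(no output)
```

View pics/w4.png

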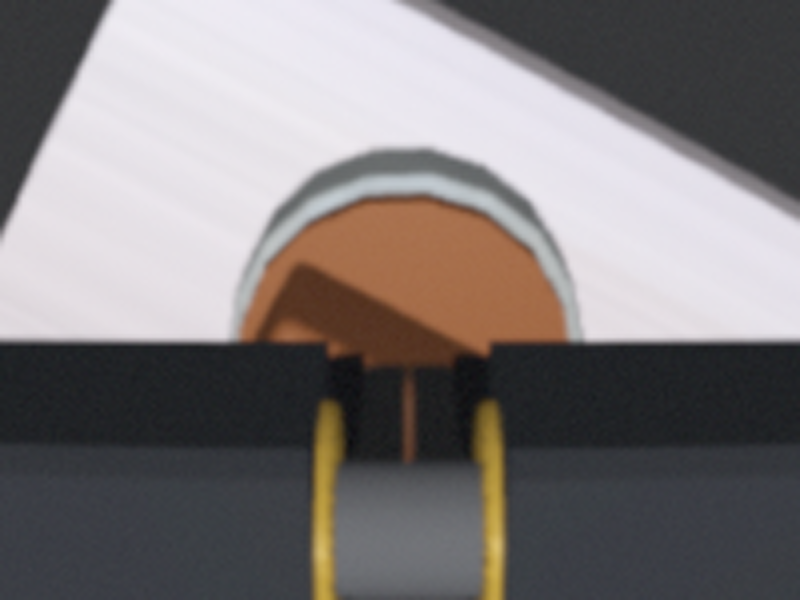

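The stopper has not turned: its bar is still parallel to the manifold edge and the fingers shut just above it. So the tips reach roughly 20 mm less far than the stated 17 mm ahead of the TCP. I'll open, turn back, go lower and read the width slowly.

```bash
python3 -m inch '[[[0,0,-10],[0,0,0]],[[0,0,0],[0,0,-8]],[[0,0,0],[0,0,-8]],[[0,0,0],[0,0,-8]],[[0,0,0],[0,0,-8]],[[0,0,0],[0,0,-8]],[[0,0,0],[0,0,-8]],[[0,0,0],[0,0,-8]],[[0,0,0],[0,0,-6]],[[0,0,0],[0,0,0]]]' 0
python3 -m inch '[[[0,0,10],[0,0,0]],[[0,0,5],[0,0,0]],[[0,0,5],[0,0,0]],[[0,0,3],[0,0,0]],[[0,0,1],[0,0,0]],[[0,0,0],[0,0,0]],[[0,0,0],[0,0,0]],[[0,0,0],[0,0,0]],[[0,0,0],[0,0,0]],[[0,0,0],[0,0,0]]]' 
python3 -m inch '[[[0,0,0],[0,0,0]],[[0,0,0],[0,0,0]],[[0,0,0],[0,0,0]],[[0,0,0],[0,0,0]],[[0,0,0],[0,0,0]],[[0,0,0],[0,0,0]],[[0,0,0],[0,0,0]],[[0,0,0],[0,0,0]],[[0,0,0],[0,0,0]],[[0,0,0],[0,0,0]]]' 1 30
python3 -m inch '[[[0,0,0],[0,0,0]],[[0,0,0],[0,0,0]],[[0,0,0],[0,0,0]],[[0,0,0],[0,0,0]],[[0,0,0],[0,0,0]],[[0,0,0],[0,0,0]],[[0,0,0],[0,0,0]],[[0,0,0],[0,0,0]],[[0,0,0],[0,0,0]],[[0,0,0],[0,0,0]]]'; python3 -c "
from h import *
st()"
```

```text
time: 7.55
position: [0.576, -0.1333, 0.0911]
tool_rot: [-1.956, -2.458, 0.0]
ft_force: [-0.3, 1.0, 0.2]
grip_width: 0.832
time: 8.55
position: [0.5763, -0.1333, 0.0672]
tool_rot: [1.956, 2.458, -0.0]
ft_force: [0.5, -0.2, -0.9]
grip_width: 0.998
time: 9.55
position: [0.5762, -0.1333, 0.067]
tool_rot: [1.957, 2.458, -0.0]
ft_force: [0.2, 0.2, -0.1]
grip_width: 0.174
time: 10.55
position: [0.5763, -0.1333, 0.067]
tool_rot: [1.957, 2.458, -0.0]
ft_force: [0.4, 0.6, 1.0]
grip_width: 0.158
t 10.55 pos [ 576.3 -133.3   67. ] yaw 12.96 F [0.4 0.6 1. ] w 13.8 j7 0.25
```

```bash
python3 -m inch '[[[0,0,0],[0,0,7]],[[0,0,0],[0,0,7]],[[0,0,0],[0,0,7]],[[0,0,0],[0,0,7]],[[0,0,0],[0,0,7]],[[0,0,0],[0,0,7]],[[0,0,0],[0,0,7]],[[0,0,0],[0,0,7]],[[0,0,0],[0,0,6]],[[0,0,0],[0,0,0]]]' 
 python3 - <<'E'
from h import *
st();print(ctrl.get_state()['torque'])
d=optics.get_image("wrist");e=optics.get_image("side")
c=np.zeros((480,800,3),np.uint8);c[:320,:320]=cv2.resize(d["image"][160:340,230:410],(320,320));c[:,320:]=cv2.resize(e["image"][230:320,340:430],(480,480),interpolation=cv2.INTER_CUBIC)
cv2.imwrite("pics/w5.png",c[:,:,::-1])
E
```

```text
time: 11.55
position: [0.5763, -0.1332, 0.0671]
tool_rot: [2.943, 1.099, -0.0]
ft_force: [0.3, 0.8, -1.3]
grip_width: 0.154
t 11.55 pos [ 576.3 -133.2   67.1] yaw -49.05 F [ 0.3  0.8 -1.3] w 13.4 j7 -0.78
[ 0.02231071 -0.00508992 -0.01429587]
```

View pics/w5.png

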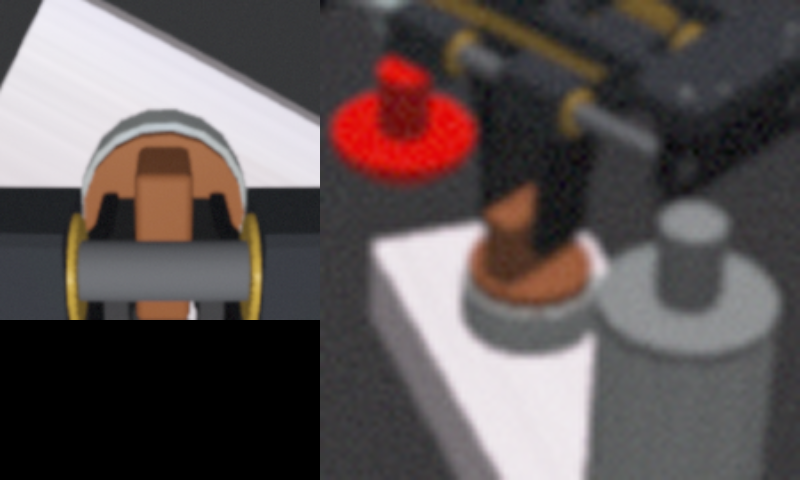

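The bar turned with the gripper (62°), the width held at 13.4 mm, and the stopper is still seated. Now I'll pull it out.

```bash
python3 -m inch '[[[0,0,-4],[0,0,0]],[[0,0,-8],[0,0,0]],[[0,0,-16],[0,0,0]],[[0,0,-25],[0,0,0]],[[0,0,-25],[0,0,0]],[[0,0,-22],[0,0,0]],[[0,0,-10],[0,0,0]],[[0,0,0],[0,0,-6]],[[0,0,0],[0,0,-8]],[[0,0,0],[0,0,-8]]]' 
python3 -m inch '[[[0,0,0],[0,0,-8]],[[0,0,0],[0,0,-8]],[[0,0,0],[0,0,-8]],[[0,0,0],[0,0,-8]],[[0,0,0],[0,0,-8]],[[0,0,0],[0,0,0]],[[0,0,0],[0,0,0]],[[0,0,0],[0,0,0]],[[0,0,0],[0,0,0]],[[0,0,0],[0,0,0]]]' >/dev/null
python3 -c "
from h import *
st();plan([.5915,.1398,.11],13)"
```

```text
time: 12.65
position: [0.5762, -0.1332, 0.1774]
tool_rot: [2.674, 1.649, -0.0]
ft_force: [-0.7, -0.3, -0.5]
grip_width: 0.154
t 13.65 pos [ 576.3 -133.2  177.1] yaw 12.92 F [-0.6  0.5  0. ] w 13.7 j7 0.31
turn [-0.    0.01 -0.08] shift [262.5  76.3  67.1]
```

```bash
python3 -m inch '[[[20,6,0],[0,0,0]],[[33,9.5,0],[0,0,0]],[[33,9.5,0],[0,0,0]],[[33,9.5,0],[0,0,0]],[[33,9.5,0],[0,0,0]],[[33,9.5,0],[0,0,0]],[[33,9.5,0],[0,0,0]],[[30,9,0],[0,0,0]],[[14,4.5,0],[0,0,0]],[[0,0,0],[0,0,0]]]'
python3 -m inch '[[[0,0,20],[0,0,0]],[[0,0,25],[0,0,0]],[[0,0,25],[0,0,0]],[[0,0,25],[0,0,0]],[[0,0,15],[0,0,0]],[[0,0,10],[0,0,0]],[[0,0,5],[0,0,0]],[[0,0,0],[0,0,0]],[[0,0,0],[0,0,0]],[[0,0,0],[0,0,0]]]'
python3 -c "
from h import *
st();plan([.5915,.1398,.039],13)"
```

```text
time: 14.65
position: [0.5916, 0.1419, 0.1771]
tool_rot: [-1.951, -2.461, -0.001]
ft_force: [-0.1, -0.4, -0.4]
grip_width: 0.154
time: 15.65
position: [0.5928, 0.1395, 0.0531]
tool_rot: [1.956, 2.457, 0.002]
ft_force: [-0.2, 0.1, -0.7]
grip_width: 0.159
t 15.65 pos [592.8 139.5  53.1] yaw 12.97 F [-0.2  0.1 -0.7] w 13.9 j7 -0.26
turn [ 0.11  0.02 -0.03] shift [ 0.6 -1.2 14.1]
```

```bash
python3 -m inch '[[[0,0,6],[0,0,0]],[[0,0,4],[0,0,0]],[[0,0,2],[0,0,0]],[[0,0,1],[0,0,0]],[[0,0,1],[0,0,0]],[[0,0,0],[0,0,0]],[[0,0,0],[0,0,0]],[[0,0,0],[0,0,0]],[[0,0,0],[0,0,0]],[[0,0,0],[0,0,0]]]'
```

```text
time: 16.65
position: [0.5918, 0.1392, 0.0391]
tool_rot: [1.956, 2.458, -0.002]
ft_force: [-3.3, -1.5, 7.0]
grip_width: 0.155
```

```bash
python3 -m inch '[[[0,0,0],[0,0,0]],[[0,0,0],[0,0,0]],[[0,0,0],[0,0,0]],[[0,0,0],[0,0,0]],[[0,0,0],[0,0,0]],[[0,0,-5],[0,0,0]],[[0,0,-20],[0,0,0]],[[0,0,-35],[0,0,0]],[[0,0,-40],[0,0,0]],[[0,0,-30],[0,0,0]]]' 0
python3 - <<'E'
from h import *
st();plan([.4395,-.163,.16],13)
d=optics.get_image("side");cv2.imwrite("pics/s6.png",cv2.resize(d["image"][170:330,280:500],(800,582),interpolation=cv2.INTER_CUBIC)[:,:,::-1])
E
```

```text
time: 17.65
position: [0.5926, 0.1397, 0.1709]
tool_rot: [1.955, 2.457, 0.003]
ft_force: [0.2, -0.2, -0.9]
grip_width: 0.96
t 17.65 pos [592.6 139.7 170.9] yaw 12.98 F [ 0.2 -0.2 -0.9] w 83.5 j7 -0.2
turn [ 0.14  0.   -0.02] shift [-260.5 -217.3   10.9]
```

View pics/s6.png

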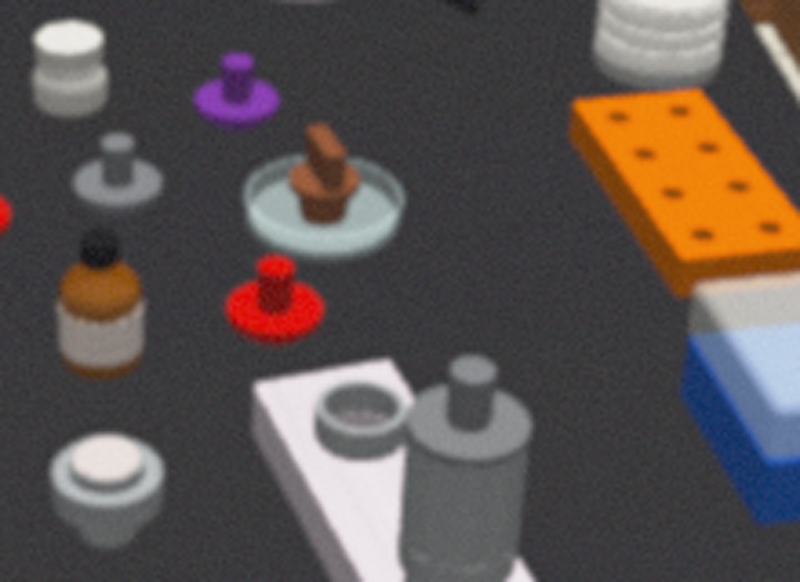

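The stopper stands upright in the dish (crop 324,175), the port is open, and the support stands at crop (107,490). On to the support.

```bash
python3 -m inch '[[[-20,-17,0],[0,0,0]],[[-34,-28,0],[0,0,0]],[[-34,-28,0],[0,0,0]],[[-34,-28,0],[0,0,0]],[[-34,-28,0],[0,0,0]],[[-34,-28,0],[0,0,0]],[[-34,-29,0],[0,0,0]],[[-25,-20,0],[0,0,0]],[[-11.5,-5.3,0],[0,0,0]],[[0,0,0],[0,0,0]]]'
python3 - <<'E'
from h import *
import time
s=ctrl.get_state();d=optics.get_image("wrist");st(s)
im=d["image"].astype(int);g=im.mean(2)
for n,t,z in (("head",70,.040),("disc",200,.048)):
    for q in blobs((g>t)&(np.ptp(im,axis=2)<60),(230,100,410,300),200)[:2]:
        p=wcast(q[:,0],z,s,d)[:,:2]*1000;(x,y),r=cv2.minEnclosingCircle(p.astype(np.float32));print(n,cv2.boundingRect(q),"xy",round(x,1),round(y,1),"dia",round(2*r,1),"mean",p.mean(0))
cv2.imwrite("pics/w7.png",d["image"][:,:,::-1])
E
```

```text
time: 18.7
position: [0.4443, -0.1635, 0.1683]
tool_rot: [1.96, 2.454, 0.0]
ft_force: [0.2, 0.3, 1.1]
grip_width: 0.998
t 18.7 pos [ 444.3 -163.5  168.3] yaw 12.76 F [0.2 0.3 1.1] w 86.9 j7 0.53
head (230, 100, 180, 200) xy 439.7 -154.6 dia 220.0 mean [ 434.49740459 -122.98018264]
disc (282, 190, 69, 67) xy 438.5 -161.1 dia 55.4 mean [ 438.46740276 -160.93203397]
```

```bash
python3 - <<'E'
from h import *
s=ctrl.get_state();d=optics.get_image("wrist");st(s)
g=d["image"].astype(int).mean(2)
for t,z in ((110,.04),(150,.04),(200,.04),(225,.048)):
    for q in blobs(g>t,(260,150,380,275),300)[:1]:
        p=wcast(q[:,0],z,s,d)[:,:2]*1000;(x,y),r=cv2.minEnclosingCircle(p.astype(np.float32));print(t,cv2.boundingRect(q),"xy",round(x,1),round(y,1),"dia",round(2*r,1))
plan([.4392,-.162,.03],13)
E
```

```text
t 18.75 pos [ 445.1 -161.6  168.2] yaw 12.92 F [0.  0.4 0.2] w 86.9 j7 0.53
110 (279, 189, 72, 72) xy 438.7 -162.6 dia 60.5
150 (280, 191, 70, 70) xy 438.9 -162.9 dia 58.9
200 (281, 192, 69, 68) xy 439.0 -162.9 dia 57.0
225 (291, 193, 58, 58) xy 441.0 -157.9 dia 52.2
turn [ 0.05 -0.04  0.05] shift [-1.000e-01 -6.400e+00  1.382e+02]
```

```bash
python3 -m inch '[[[-1,-6.5,10],[0,0,0]],[[0,0,25],[0,0,0]],[[0,0,25],[0,0,0]],[[0,0,25],[0,0,0]],[[0,0,25],[0,0,0]],[[0,0,15],[0,0,0]],[[0,0,9],[0,0,0]],[[0,0,5],[0,0,0]],[[0,0,3],[0,0,0]],[[0,0,0],[0,0,0]]]'
python3 -m inch '[[[0,0,0],[0,0,0]],[[0,0,0],[0,0,0]],[[0,0,0],[0,0,0]],[[0,0,0],[0,0,0]],[[0,0,0],[0,0,0]],[[0,0,0],[0,0,0]],[[0,0,0],[0,0,0]],[[0,0,0],[0,0,0]],[[0,0,0],[0,0,0]],[[0,0,0],[0,0,0]]]' 1 35
python3 - <<'E'
from h import *
st()
d=optics.get_image("side");cv2.imwrite("pics/s8.png",cv2.resize(d["image"][220:340,240:400],(800,600),interpolation=cv2.INTER_CUBIC)[:,:,::-1])
E
```

```text
time: 19.8
position: [0.4388, -0.1643, 0.0262]
tool_rot: [1.956, 2.458, 0.0]
ft_force: [-1.1, -0.8, 0.0]
grip_width: 1.001
time: 20.8
position: [0.4388, -0.1645, 0.0263]
tool_rot: [1.956, 2.457, 0.0]
ft_force: [-0.0, -0.3, 2.6]
grip_width: 0.651
t 20.8 pos [ 438.8 -164.5   26.3] yaw 12.96 F [-0.  -0.3  2.6] w 56.7 j7 0.46
```

View pics/s8.png

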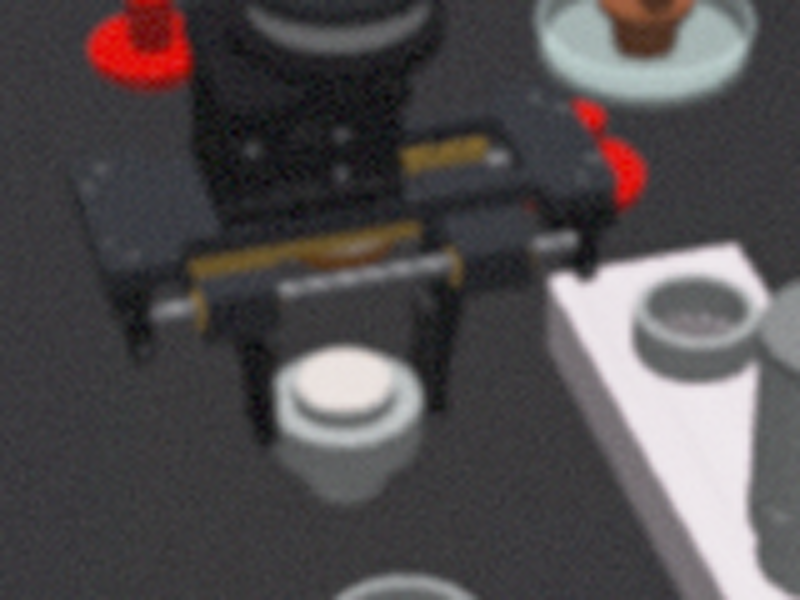

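Support gripped at 56.7 mm (head is 58), with the pads on the head. Lifting.

```bash
python3 -m inch '[[[0,0,-4],[0,0,0]],[[0,0,-12],[0,0,0]],[[0,0,-25],[0,0,0]],[[0,0,-30],[0,0,0]],[[0,0,-14],[0,0,0]],[[0,0,0],[0,0,0]],[[0,0,0],[0,0,0]],[[0,0,0],[0,0,0]],[[0,0,0],[0,0,0]],[[0,0,0],[0,0,0]]]'
python3 - <<'E'
from h import *
st();plan([.5763,-.1349,.1113],13)
E
```

```text
time: 21.85
position: [0.4379, -0.1642, 0.1101]
tool_rot: [-1.955, -2.457, 0.0]
ft_force: [0.0, -0.2, -1.2]
grip_width: 0.653
t 21.85 pos [ 437.9 -164.2  110.1] yaw 12.96 F [ 0.  -0.2 -1.2] w 56.8 j7 0.52
turn [-0.08 -0.07 -0.04] shift [ -2.6 141.5  -1.2]
```

```bash
python3 -m inch '[[[0,12,0],[0,0,0]],[[0,25,0],[0,0,0]],[[-0.6,30,0],[0,0,0]],[[-1,30,0],[0,0,0]],[[-1,25,0],[0,0,0]],[[0,14,0],[0,0,0]],[[0,5.5,0],[0,0,0]],[[0,0,0],[0,0,0]],[[0,0,0],[0,0,0]],[[0,0,0],[0,0,0]]]'
python3 - <<'E'
from h import *
s=ctrl.get_state();st(s);plan([.5763,-.1349,.0583],13)
d=optics.get_image("wrist");cv2.imwrite("pics/w9.png",cv2.resize(d["image"][100:340,200:440],(600,600),interpolation=cv2.INTER_CUBIC)[:,:,::-1])
g=d["image"].astype(int).mean(2)
H=np.array(d["hand_eye"])
for t in (170,200,225):
  for q in blobs(g>t,(260,170,380,300),300)[:2]: print(t,cv2.boundingRect(q),cv2.minEnclosingCircle(q))
E
```

```text
time: 22.85
position: [0.5762, -0.1357, 0.111]
tool_rot: [-1.957, -2.457, 0.001]
ft_force: [-0.5, -0.2, -0.8]
grip_width: 0.657
t 22.85 pos [ 576.2 -135.7  111. ] yaw 12.91 F [-0.5 -0.2 -0.8] w 57.2 j7 0.29
turn [-0.04  0.02 -0.09] shift [ 0.8  0.3 52.7]
170 (260, 170, 120, 125) ((320.0, 231.5), 85.22480010986328)
200 (264, 170, 116, 95) ((321.5, 217.0), 74.26483154296875)
200 (283, 263, 78, 32) ((321.5, 291.5), 38.5293083190918)
225 (264, 170, 116, 91) ((321.5, 214.5), 72.70841979980469)
```

View pics/w9.png

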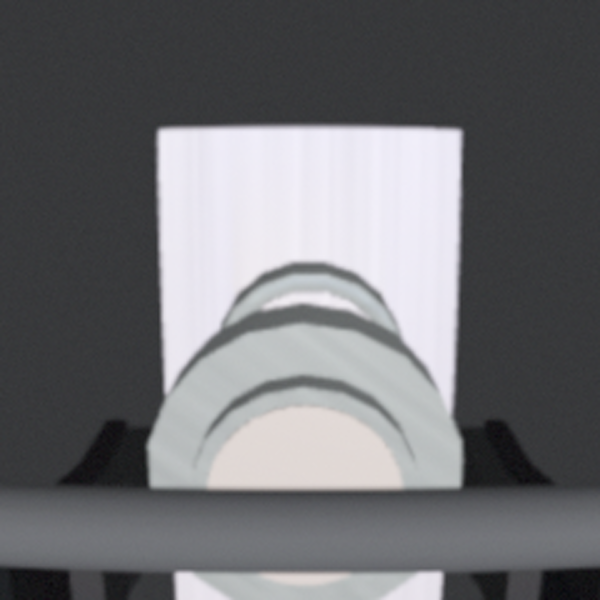

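```bash
python3 - <<'E'
from h import *
s=ctrl.get_state();d=optics.get_image("wrist");st(s)
R=Ro.from_rotvec(s["tool_rot"]).as_matrix()
for n,v,z,r in (("head",100+325/2.5,.111-.0263+.040,29),("collar",100+273/2.5,.054,25),("block end",100+127/2.5,.034,60)):
    p=wcast((321.7,v),z,s,d)[0]; print(n,"tool xy centre",(R.T@(p-s["position"]))[:2]*1000-[r,0])
E
```

```text
t 22.9 pos [ 576.3 -135.8  111.1] yaw 12.91 F [ 0.4 -0.1 -1.5] w 56.8 j7 0.29
head tool xy centre [ 0.80562977 -0.58862231]
collar tool xy centre [ 1.51780081 -0.57163524]
block end tool xy centre [ 2.18327241 -0.59711763]
```

```bash
python3 -m inch '[[[0.9,1.2,5],[0,0,0]],[[0,0,15],[0,0,0]],[[0,0,10],[0,0,0]],[[0,0,7],[0,0,0]],[[0,0,5],[0,0,0]],[[0,0,4],[0,0,0]],[[0,0,3],[0,0,0]],[[0,0,2],[0,0,0]],[[0,0,0],[0,0,0]],[[0,0,0],[0,0,0]]]'
python3 -m inch '[[[0,0,0.7],[0,0,0]],[[0,0,0.5],[0,0,0]],[[0,0,0.5],[0,0,0]],[[0,0,0],[0,0,0]],[[0,0,0],[0,0,0]],[[0,0,0],[0,0,0]],[[0,0,0],[0,0,0]],[[0,0,0],[0,0,0]],[[0,0,0],[0,0,0]],[[0,0,0],[0,0,0]]]'
```

```text
time: 23.95
position: [0.5781, -0.1341, 0.0603]
tool_rot: [1.956, 2.458, 0.0]
ft_force: [-1.2, 0.4, -1.2]
grip_width: 0.65
time: 24.95
position: [0.5779, -0.1341, 0.0584]
tool_rot: [1.956, 2.458, -0.0]
ft_force: [-0.1, 0.4, -1.7]
grip_width: 0.652
```

```bash
python3 -m inch '[[[0,0,0.5],[0,0,0]],[[0,0,0.5],[0,0,0]],[[0,0,0.5],[0,0,0]],[[0,0,0],[0,0,0]],[[0,0,0],[0,0,0]],[[0,0,0],[0,0,0]],[[0,0,0],[0,0,0]],[[0,0,0],[0,0,0]],[[0,0,0],[0,0,0]],[[0,0,0],[0,0,0]]]'
```

```text
time: 25.95
position: [0.5779, -0.1342, 0.0583]
tool_rot: [1.956, 2.458, -0.001]
ft_force: [-4.3, -0.3, 8.5]
grip_width: 0.655
```

Contact came at exactly the expected height (8.5 N). I'll release and go to the funnel.

```bash
python3 -m inch '[[[0,0,0],[0,0,0]],[[0,0,0],[0,0,0]],[[0,0,0],[0,0,0]],[[0,0,0],[0,0,0]],[[0,0,0],[0,0,0]],[[0,0,-5],[0,0,0]],[[0,0,-20],[0,0,0]],[[0,0,-35],[0,0,0]],[[0,0,-40],[0,0,0]],[[0,0,-40],[0,0,0]]]' 0
python3 - <<'E'
from h import *
st();plan([.4515,-.3165,.20],13)
E
```

```text
time: 26.95
position: [0.5776, -0.134, 0.1985]
tool_rot: [-1.956, -2.458, 0.0]
ft_force: [0.7, 0.0, 0.2]
grip_width: 1.0
t 26.95 pos [ 577.6 -134.   198.5] yaw 12.97 F [0.7 0.  0.2] w 87.0 j7 0.32
turn [-0.01 -0.   -0.03] shift [-149.5 -164.    -1.5]
```

```bash
python3 -m inch '[[[-10,-15,0],[0,0,0]],[[-25,-28,0],[0,0,0]],[[-26,-28,0],[0,0,0]],[[-26,-28,0],[0,0,0]],[[-26,-28,0],[0,0,0]],[[-22,-22,0],[0,0,0]],[[-10,-10,0],[0,0,0]],[[-4.5,-5,0],[0,0,0]],[[0,0,0],[0,0,0]],[[0,0,0],[0,0,0]]]'
python3 - <<'E'
from h import *
s=ctrl.get_state();d=optics.get_image("wrist");st(s)
R=Ro.from_rotvec(s["tool_rot"]).as_matrix()
g=d["image"].astype(int).mean(2)
for t in (90,130,160):
    for q in blobs(g>t,(230,120,420,270),300)[:1]:
        p=wcast(q[:,0],.06,s,d)[:,:2]*1000;(x,y),r=cv2.minEnclosingCircle(p.astype(np.float32));print(t,cv2.boundingRect(q),"xy",round(x,1),round(y,1),"dia",round(2*r,1))
cv2.imwrite("pics/w10.png",cv2.resize(d["image"][80:320,200:440],(600,600))[:,:,::-1])
e=optics.get_image("side");cv2.imwrite("pics/s10.png",e["image"][:,:,::-1])
E
```

```text
time: 27.95
position: [0.4529, -0.3147, 0.1969]
tool_rot: [-1.953, -2.461, -0.002]
ft_force: [0.5, 0.8, -0.1]
grip_width: 1.0
t 27.95 pos [ 452.9 -314.7  196.9] yaw 13.12 F [ 0.5  0.8 -0.1] w 87.0 j7 0.75
90 (286, 186, 69, 74) xy 451.7 -314.3 dia 63.7
130 (287, 193, 68, 66) xy 452.0 -316.8 dia 58.1
160 (287, 193, 67, 65) xy 451.8 -316.8 dia 56.8
```

View pics/w10.png

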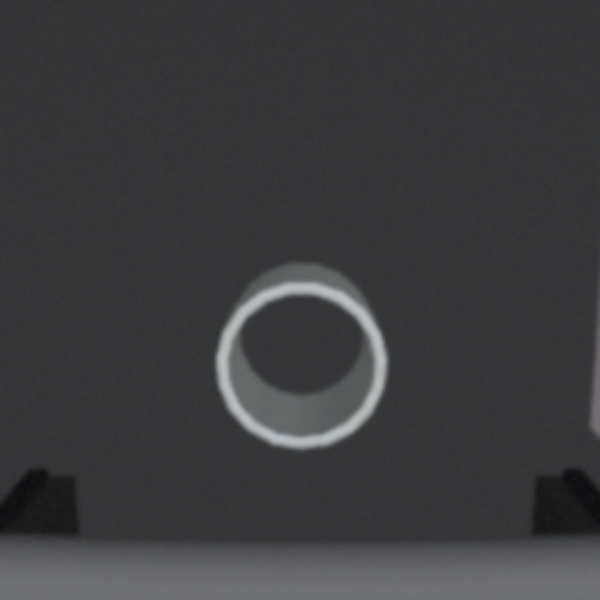

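The funnel rim is a clean circle at crop (302,365), placing its centre at (452.0,-316.8) with a 58 mm diameter. I'll descend and grip.

```bash
python3 -m inch '[[[-1.8,-1.2,10],[0,0,0]],[[0,0,25],[0,0,0]],[[0,0,28],[0,0,0]],[[0,0,28],[0,0,0]],[[0,0,28],[0,0,0]],[[0,0,22],[0,0,0]],[[0,0,12],[0,0,0]],[[0,0,7],[0,0,0]],[[0,0,3],[0,0,0]],[[0,0,0],[0,0,0]]]'
python3 -m inch '[[[0,0,0],[0,0,0]],[[0,0,0],[0,0,0]],[[0,0,0],[0,0,0]],[[0,0,0],[0,0,0]],[[0,0,0],[0,0,0]],[[0,0,0],[0,0,0]],[[0,0,0],[0,0,0]],[[0,0,0],[0,0,0]],[[0,0,0],[0,0,0]],[[0,0,0],[0,0,0]]]' 1 35
python3 -m inch '[[[0,0,-4],[0,0,0]],[[0,0,-12],[0,0,0]],[[0,0,-25],[0,0,0]],[[0,0,-32],[0,0,0]],[[0,0,-32],[0,0,0]],[[0,0,-16],[0,0,0]],[[0,0,-4],[0,0,0]],[[0,0,0],[0,0,0]],[[0,0,0],[0,0,0]],[[0,0,0],[0,0,0]]]'
python3 -c "
from h import *
st();plan([.577,-.1337,.16],13)"
```

```text
time: 29.05
position: [0.4513, -0.3188, 0.0342]
tool_rot: [1.956, 2.457, 0.0]
ft_force: [-0.3, 0.5, 1.0]
grip_width: 0.999
time: 30.05
position: [0.4512, -0.3187, 0.0342]
tool_rot: [1.956, 2.457, 0.0]
ft_force: [-0.7, 0.0, 3.6]
grip_width: 0.661
time: 31.05
position: [0.4499, -0.3181, 0.1573]
tool_rot: [-1.955, -2.456, 0.0]
ft_force: [0.3, -0.5, -1.7]
grip_width: 0.665
t 31.05 pos [ 449.9 -318.1  157.3] yaw 12.96 F [ 0.3 -0.5 -1.7] w 57.9 j7 0.74
turn [-0.1  -0.12 -0.04] shift [151.1 165.3  -2.7]
```

```bash
python3 -m inch '[[[10,12,0],[0,0,0]],[[25,27,0],[0,0,0]],[[26,29,0],[0,0,0]],[[26,29,0],[0,0,0]],[[26,29,0],[0,0,0]],[[21,24,0],[0,0,0]],[[11,12,0],[0,0,0]],[[4.5,4,0],[0,0,0]],[[0,0,0],[0,0,0]],[[0,0,0],[0,0,0]]]'
python3 - <<'E'
from h import *
s=ctrl.get_state();st(s);plan([.5781,-.1351,.115],13)
d=optics.get_image("wrist");cv2.imwrite("pics/w11.png",cv2.resize(d["image"][100:340,200:440],(600,600),interpolation=cv2.INTER_CUBIC)[:,:,::-1])
E
```

```text
time: 32.05
position: [0.5782, -0.1372, 0.1582]
tool_rot: [-1.958, -2.456, 0.002]
ft_force: [0.3, -1.0, -1.6]
grip_width: 0.662
t 32.05 pos [ 578.2 -137.2  158.2] yaw 12.87 F [ 0.3 -1.  -1.6] w 57.6 j7 0.31
turn [-0.09  0.02 -0.13] shift [ 2.1  0.4 43.2]
```

View pics/w11.png

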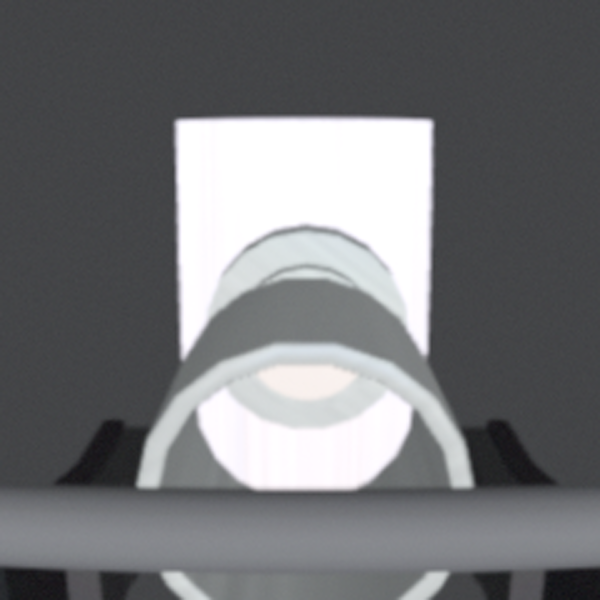

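The support is seated in the port, head top edge at crop (307,232), and the funnel rim is at (305,343). I'll check the fore-aft offset.

```bash
python3 - <<'E'
from h import *
s=ctrl.get_state();d=optics.get_image("wrist");st(s)
R=Ro.from_rotvec(s["tool_rot"]).as_matrix()
for n,u,v,z in (("head",200+307.5/2.5,100+230/2.5,.072),("funnel",200+305.5/2.5,100+344/2.5,s["position"][2]-.034+.060)):
    p=wcast((u,v),z,s,d)[0]; print(n,"tool xy centre",(R.T@(p-s["position"]))[:2]*1000-[29,0])
E
```

```text
t 32.1 pos [ 578.1 -137.6  158.4] yaw 12.82 F [ 0.3  0.  -2.1] w 57.8 j7 0.31
head tool xy centre [4.50316034 0.32900822]
funnel tool xy centre [ 0.59420498 -0.3910407 ]
```

```bash
python3 -m inch '[[[2,0.6,5],[0,0,0]],[[1.2,0,15],[0,0,0]],[[0,0,10],[0,0,0]],[[0,0,7],[0,0,0]],[[0,0,5],[0,0,0]],[[0,0,4],[0,0,0]],[[0,0,3],[0,0,0]],[[0,0,1.5],[0,0,0]],[[0,0,0],[0,0,0]],[[0,0,0],[0,0,0]]]'
python3 -m inch '[[[0,0,0.6],[0,0,0]],[[0,0,0.5],[0,0,0]],[[0,0,0.5],[0,0,0]],[[0,0,0.5],[0,0,0]],[[0,0,0],[0,0,0]],[[0,0,0],[0,0,0]],[[0,0,0],[0,0,0]],[[0,0,0],[0,0,0]],[[0,0,0],[0,0,0]],[[0,0,0],[0,0,0]]]'
```

```text
time: 33.15
position: [0.5792, -0.1324, 0.1086]
tool_rot: [1.956, 2.458, 0.0]
ft_force: [-1.0, -0.3, -0.6]
grip_width: 0.659
time: 34.15
position: [0.579, -0.1324, 0.1063]
tool_rot: [1.957, 2.458, -0.0]
ft_force: [-0.5, -0.6, -0.6]
grip_width: 0.66
```

```bash
python3 -m inch '[[[-1.2,-1,0],[0,0,0]],[[0,0,0],[0,0,0]],[[0,0,0.5],[0,0,0]],[[0,0,0.5],[0,0,0]],[[0,0,0.5],[0,0,0]],[[0,0,0],[0,0,0]],[[0,0,0],[0,0,0]],[[0,0,0],[0,0,0]],[[0,0,0],[0,0,0]],[[0,0,0],[0,0,0]]]'
```

```text
time: 35.15
position: [0.5783, -0.134, 0.1062]
tool_rot: [1.956, 2.457, -0.001]
ft_force: [-2.9, 1.1, 8.1]
grip_width: 0.657
```

The funnel made contact at .1062, and home is .106. I'll release, rise and check it.

```bash
python3 -m inch '[[[0,0,0],[0,0,0]],[[0,0,0],[0,0,0]],[[0,0,0],[0,0,0]],[[0,0,0],[0,0,0]],[[0,0,0],[0,0,0]],[[0,0,-5],[0,0,0]],[[0,0,-20],[0,0,0]],[[0,0,-35],[0,0,0]],[[0,0,-35],[0,0,0]],[[0,0,-5],[0,0,0]]]' 0
python3 - <<'E'
from h import *
s=ctrl.get_state();st(s);d=optics.get_image("wrist");e=optics.get_image("side")
g=d["image"].astype(int).mean(2)
c=np.zeros((480,800,3),np.uint8);c[:320,:320]=cv2.resize(d["image"][120:300,230:410],(320,320));c[:,320:]=cv2.resize(e["image"][210:360,330:480],(480,480),interpolation=cv2.INTER_CUBIC)
cv2.imwrite("pics/w12.png",c[:,:,::-1]);plan([.4605,.172,.2],13)
np.save("w12.npy",{"s":s,"d":d},allow_pickle=True)
E
```

```text
time: 36.15
position: [0.5811, -0.134, 0.2102]
tool_rot: [1.951, 2.452, 0.005]
ft_force: [1.7, 1.1, -0.2]
grip_width: 1.0
t 36.15 pos [ 581.1 -134.   210.2] yaw 12.97 F [ 1.7  1.1 -0.2] w 87.0 j7 0.32
turn [ 0.16  0.1  -0.04] shift [324.8 -46.9   6.5]
```

View pics/w12.png

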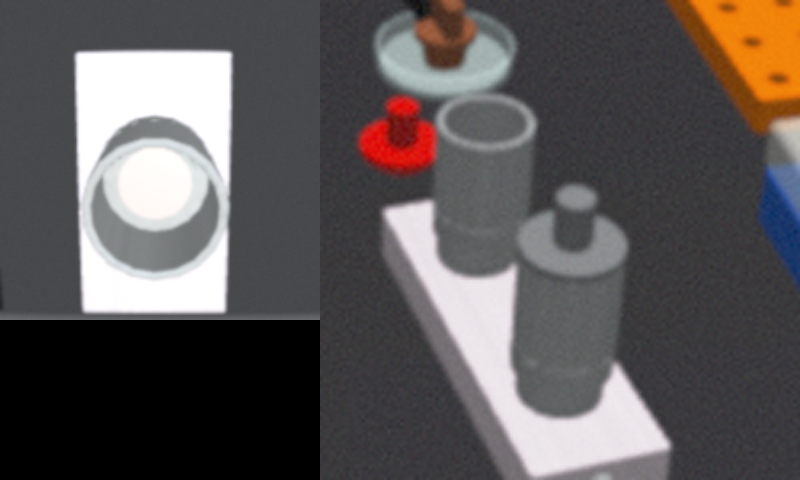

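The funnel stands square on the support, with its rim at left crop (156,208). Next is the lid.

```bash
python3 -m inch '[[[15,-2,0],[0,0,0]],[[38,-5.5,0],[0,0,0]],[[40,-6,0],[0,0,0]],[[40,-6,0],[0,0,0]],[[40,-6,0],[0,0,0]],[[40,-6,0],[0,0,0]],[[40,-6,0],[0,0,0]],[[35,-5,0],[0,0,0]],[[25,-3,0],[0,0,0]],[[12,-1.5,0],[0,0,0]]]'
python3 - <<'E'
from h import *
a=np.load("w12.npy",allow_pickle=True).item();print("funnel",wcast((317.75,237),.132,a["s"],a["d"])*1000)
E
python3 -m inch '[[[0,0,10],[0,0,0]],[[0,0,10],[0,0,0]],[[0,0,10],[0,0,0]],[[0,0,0],[0,0,0]],[[0,0,0],[0,0,0]],[[0,0,0],[0,0,0]],[[0,0,0],[0,0,0]],[[0,0,0],[0,0,0]],[[0,0,0],[0,0,0]],[[0,0,0],[0,0,0]]]'
python3 - <<'E'
from h import *
s=ctrl.get_state();d=optics.get_image("wrist");st(s)
im=d["image"].astype(int);g=im.mean(2)*(np.ptp(im,axis=2)<40)
for t in (80,110,140):
    for q in blobs(g>t,(250,120,400,280),300)[:1]:
        p=wcast(q[:,0],.014,s,d)[:,:2]*1000;(x,y),r=cv2.minEnclosingCircle(p.astype(np.float32));print(t,cv2.boundingRect(q),"xy",round(x,1),round(y,1),"dia",round(2*r,1))
cv2.imwrite("pics/w13.png",cv2.resize(d["image"][100:340,200:440],(600,600))[:,:,::-1])
plan([.4605,.172,.028],13)
E
```

```text
time: 37.25
position: [0.4567, 0.1754, 0.2034]
tool_rot: [-1.95, -2.461, 0.003]
ft_force: [-0.2, -0.0, 0.2]
grip_width: 0.996
funnel [[ 577.74650563 -131.52426723  132.        ]]
time: 38.25
position: [0.4596, 0.1724, 0.1749]
tool_rot: [1.956, 2.458, 0.0]
ft_force: [0.7, -0.8, -1.5]
grip_width: 1.003
t 38.25 pos [459.6 172.4 174.9] yaw 12.97 F [ 0.7 -0.8 -1.5] w 87.2 j7 -0.21
80 (250, 120, 150, 160) xy 459.0 185.4 dia 203.0
110 (250, 120, 150, 160) xy 459.0 185.4 dia 203.0
140 (290, 186, 66, 64) xy 459.8 172.4 dia 60.3
turn [ 0.01  0.01 -0.03] shift [ -0.6   0.8 146.8]
```

View pics/w13.png

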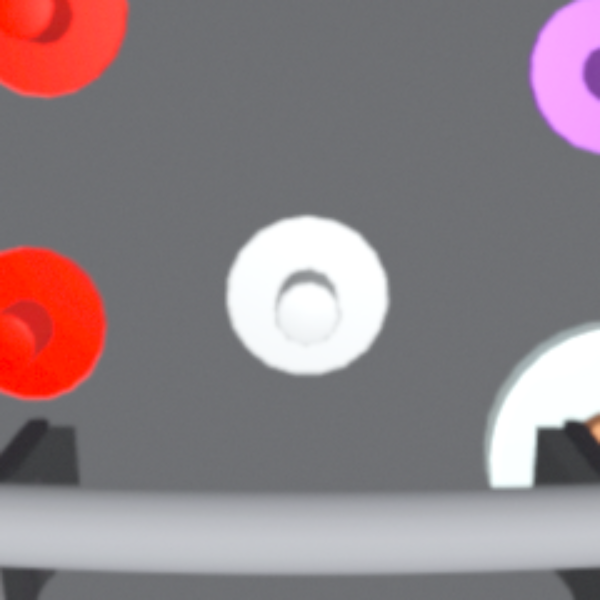

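The lid is centred at crop (307,296), directly under the tool. From the stopper and support grasps the real tips sit only about 0–4 mm ahead of the TCP when closed on an object, so I'll go to z≈0.026.

```bash
python3 -m inch '[[[0,0.3,15],[0,0,0]],[[0,0,28],[0,0,0]],[[0,0,30],[0,0,0]],[[0,0,30],[0,0,0]],[[0,0,22],[0,0,0]],[[0,0,12],[0,0,0]],[[0,0,7],[0,0,0]],[[0,0,4],[0,0,0]],[[0,0,1],[0,0,0]],[[0,0,0],[0,0,0]]]'
python3 -m inch '[[[0,0,0],[0,0,0]],[[0,0,0],[0,0,0]],[[0,0,0],[0,0,0]],[[0,0,0],[0,0,0]],[[0,0,0],[0,0,0]],[[0,0,0],[0,0,0]],[[0,0,0],[0,0,0]],[[0,0,0],[0,0,0]],[[0,0,0],[0,0,0]],[[0,0,0],[0,0,0]]]' 1 25
python3 -m inch '[[[0,0,0],[0,0,0]],[[0,0,0],[0,0,0]],[[0,0,0],[0,0,0]],[[0,0,0],[0,0,0]],[[0,0,0],[0,0,0]],[[0,0,0],[0,0,0]],[[0,0,0],[0,0,0]],[[0,0,0],[0,0,0]],[[0,0,0],[0,0,0]],[[0,0,0],[0,0,0]]]'
```

```text
time: 39.3
position: [0.4605, 0.1726, 0.0264]
tool_rot: [1.956, 2.457, 0.002]
ft_force: [-0.2, -0.8, -0.1]
grip_width: 1.0
time: 40.3
position: [0.4598, 0.1724, 0.0257]
tool_rot: [1.957, 2.458, -0.0]
ft_force: [-0.6, -0.2, -0.2]
grip_width: 0.242
time: 41.3
position: [0.4598, 0.1724, 0.0257]
tool_rot: [1.957, 2.458, -0.0]
ft_force: [-0.0, 0.1, -0.4]
grip_width: 0.243
```

```bash
python3 -m inch '[[[0,0,-4],[0,0,0]],[[0,0,-15],[0,0,0]],[[0,0,-30],[0,0,0]],[[0,0,-40],[0,0,0]],[[0,0,-40],[0,0,0]],[[0,0,-30],[0,0,0]],[[0,0,-15],[0,0,0]],[[0,0,-4],[0,0,0]],[[0,0,0],[0,0,0]],[[0,0,0],[0,0,0]]]'
python3 -c "
from h import *
st();plan([.5779,-.1323,.2],13)"
```

```text
time: 42.3
position: [0.4592, 0.1722, 0.2029]
tool_rot: [-1.956, -2.457, 0.002]
ft_force: [-0.7, -1.0, -0.8]
grip_width: 0.245
t 42.3 pos [459.2 172.2 202.9] yaw 12.97 F [-0.7 -1.  -0.8] w 21.3 j7 -0.19
turn [-0.09  0.01 -0.03] shift [-323.4   47.2    2.9]
```

```bash
python3 -m inch '[[[-15,2,0],[0,0,0]],[[-36,5,0],[0,0,0]],[[-40,6,0],[0,0,0]],[[-40,6,0],[0,0,0]],[[-40,6,0],[0,0,0]],[[-40,6,0],[0,0,0]],[[-40,6,0],[0,0,0]],[[-35,5,0],[0,0,0]],[[-25,3.2,0],[0,0,0]],[[-12.4,2,0],[0,0,0]]]'
python3 -m inch '[[[0,0,0],[0,0,0]],[[0,0,0],[0,0,0]],[[0,0,0],[0,0,0]],[[0,0,0],[0,0,0]],[[0,0,0],[0,0,0]],[[0,0,0],[0,0,0]],[[0,0,0],[0,0,0]],[[0,0,0],[0,0,0]],[[0,0,0],[0,0,0]],[[0,0,0],[0,0,0]]]'
python3 - <<'E'
from h import *
s=ctrl.get_state();d=optics.get_image("wrist");st(s);plan([.5779,-.1323,.1497],13)
cv2.imwrite("pics/w14.png",cv2.resize(d["image"][130:310,220:420],(800,720))[:600,:,::-1]);np.save("w14.npy",{"s":s,"d":d},allow_pickle=True)
E
```

```text
time: 43.3
position: [0.5777, -0.1351, 0.2016]
tool_rot: [-1.959, -2.452, 0.003]
ft_force: [-0.3, -1.1, -0.4]
grip_width: 0.24
time: 44.3
position: [0.5784, -0.1321, 0.2038]
tool_rot: [1.957, 2.458, -0.0]
ft_force: [-0.0, -0.3, -0.5]
grip_width: 0.238
t 44.3 pos [ 578.4 -132.1  203.8] yaw 12.95 F [-0.  -0.3 -0.5] w 20.7 j7 0.32
turn [-0.    0.   -0.05] shift [-0.  -0.5 54. ]
```

View pics/w14.png

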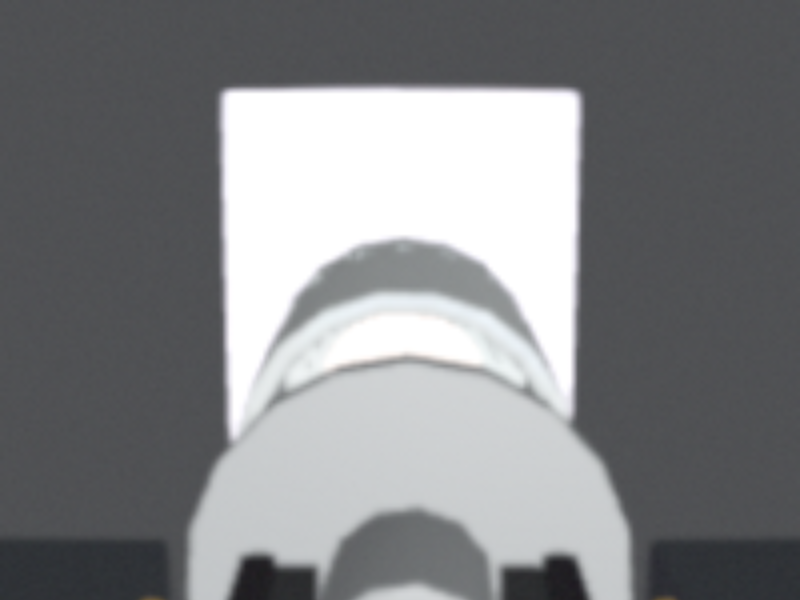

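```bash
python3 - <<'E'
from h import *
a=np.load("w14.npy",allow_pickle=True).item();s,d=a["s"],a["d"]
R=Ro.from_rotvec(s["tool_rot"]).as_matrix()
for n,u,v,z in (("funnel",220+405/4,202.5,.132),("lid",220+410/4,219.3,.1921)):
    p=wcast((u,v),z,s,d)[0]; print(n,"tool xy centre",(R.T@(p-s["position"]))[:2]*1000-[29,0])
E
```

```text
funnel tool xy centre [-0.5796379  -0.86589983]
lid tool xy centre [ 0.37477512 -0.18618069]
```

Off by only (-1, -0.7) mm, so I'll correct that and lower to 0.1497.

```bash
python3 -m inch '[[[-0.8,-0.6,6],[0,0,0]],[[0,0,15],[0,0,0]],[[0,0,12],[0,0,0]],[[0,0,8],[0,0,0]],[[0,0,5],[0,0,0]],[[0,0,4],[0,0,0]],[[0,0,2],[0,0,0]],[[0,0,0.8],[0,0,0]],[[0,0,0],[0,0,0]],[[0,0,0],[0,0,0]]]'
python3 -m inch '[[[0,0,0.5],[0,0,0]],[[0,0,0.5],[0,0,0]],[[0,0,0.5],[0,0,0]],[[0,0,0],[0,0,0]],[[0,0,0],[0,0,0]],[[0,0,0],[0,0,0]],[[0,0,0],[0,0,0]],[[0,0,0],[0,0,0]],[[0,0,0],[0,0,0]],[[0,0,0],[0,0,0]]]'
```

```text
time: 45.35
position: [0.5782, -0.1331, 0.1514]
tool_rot: [1.956, 2.457, 0.0]
ft_force: [0.3, -0.0, -0.1]
grip_width: 0.24
time: 46.35
position: [0.5781, -0.1331, 0.1496]
tool_rot: [1.956, 2.458, 0.0]
ft_force: [0.2, -0.4, 1.8]
grip_width: 0.239
```

```bash
python3 -m inch '[[[0,0,0.4],[0,0,0]],[[0,0,0.4],[0,0,0]],[[0,0,0],[0,0,0]],[[0,0,0],[0,0,0]],[[0,0,0],[0,0,0]],[[0,0,0],[0,0,0]],[[0,0,0],[0,0,0]],[[0,0,0],[0,0,0]],[[0,0,0],[0,0,0]],[[0,0,0],[0,0,0]]]'
python3 -m inch '[[[0,0,0],[0,0,0]],[[0,0,0],[0,0,0]],[[0,0,0],[0,0,0]],[[0,0,0],[0,0,0]],[[0,0,0],[0,0,0]],[[0,0,0],[0,0,0]],[[0,0,-4],[0,0,0]],[[0,0,-15],[0,0,0]],[[0,0,-30],[0,0,0]],[[0,0,-30],[0,0,0]]]' 0
python3 -m inch '[[[0,0,-20],[0,0,0]],[[0,-20,0],[0,0,0]],[[0,-30,0],[0,0,0]],[[0,-30,0],[0,0,0]],[[0,-20,0],[0,0,0]],[[0,0,0],[0,0,0]],[[0,0,0],[0,0,0]],[[0,0,0],[0,0,0]],[[0,0,0],[0,0,0]],[[0,0,0],[0,0,0]]]'
python3 - <<'E'
from h import *
e=optics.get_image("side");cv2.imwrite("pics/s15.png",cv2.resize(e["image"][160:370,240:500],(743,600),interpolation=cv2.INTER_CUBIC)[:,:,::-1])
E
```

```text
time: 47.35
position: [0.5782, -0.1331, 0.1495]
tool_rot: [1.956, 2.457, 0.0]
ft_force: [-1.1, 0.2, 6.2]
grip_width: 0.241
time: 48.35
position: [0.5778, -0.1329, 0.2295]
tool_rot: [-1.956, -2.458, 0.0]
ft_force: [0.2, -0.1, 0.9]
grip_width: 0.985
time: 49.35
position: [0.4811, -0.155, 0.2475]
tool_rot: [-1.955, -2.459, -0.001]
ft_force: [-0.1, 0.6, 0.3]
grip_width: 1.002
```

View pics/s15.png

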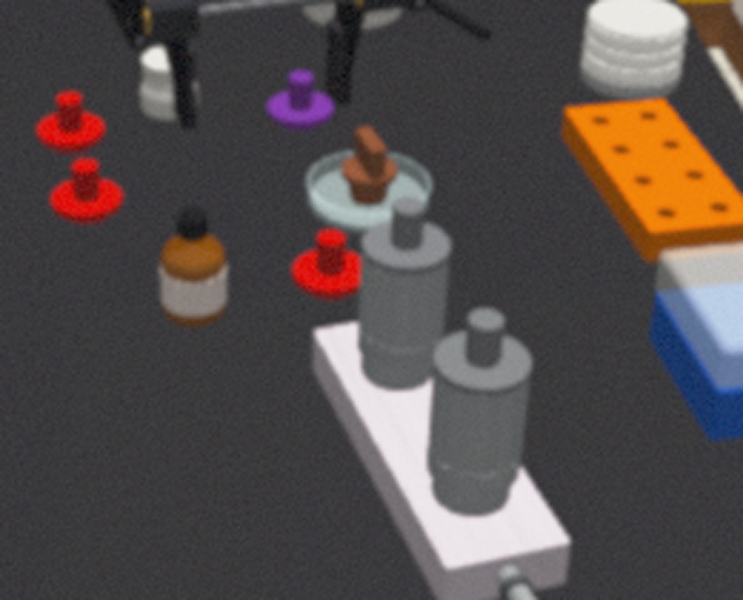

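The finished stack (crop 405,290) looks identical to the holder beside it. The stopper is upright in the dish, and the amber bottle and jar have not moved. Handing in.

```bash
python3 -c "
from bench import close_job
print(close_job())"
```

```text
the job is handed in; nothing more can be done
None
```

The holder is built on the free port and the job is handed in; the last arm move ended at 49.4 s of the 128 s allowed. I twisted the stopper loose while it was seated, pulled it out and stood it in the dish. Then I placed the support, funnel and lid in that order.

**Last checks:**
- **Heights:** each part met resistance (6–9 N) at its expected home height: TCP 58.3 mm for the support, 106.2 mm for the funnel and 149.5 mm for the lid.
- **Final side picture:** it shows the stack upright and matching the finished holder. The stopper is upright in the dish, and the amber bottle and white jar are standing where they were. The arm was clear of everything.

**What failed or disagreed:**
- **First grasp:** my first grip on the stopper closed just above its bar, so that twist turned nothing. The fingertips reach less far ahead of the TCP than the stated 17 mm; gripping 14 mm lower held.
- **Twist angle:** I turned the stopper 62°, past the 0.7 rad (40°) needed but short of a full quarter turn, so the gripper's body would not hit the finished holder.
- **Pictures viewed:** 15, one past the budget of 14.

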